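# Bring the trim saw's vice back and point out which stones to change

## Robot

A 6-joint arm with a two-finger parallel gripper is mounted at the origin on a cart in front of the work surface, level with it; the furniture and walls round the work are solid. World frame = base frame: x ahead of the robot, y to its left, z up, the work surface at z = 0. Lengths are in m, angles in degrees, forces in N, time in s.
With the tool pointing down it reaches from about 0.3 to 0.75 m from the base axis. Payload 8.5 kg.
Tool frame: the origin (TCP) lies between the finger pads; the fingertips stand 17 mm ahead of it and the grasp point (between the pads) lies 2 mm behind it; z points along the fingers, y is the direction in which the jaws open and shut (so a half turn about z gives the same grasp; the last joint's range is limited). The gripper opens to 85 mm and grips with 20 to 120 N. Pads are 22 mm wide; open, the fingers measure 114 mm over their backs; the gripper's body (76 mm by 85 mm) begins 54 mm behind the grasp point. The pads swing forward as they close: fully open they stand 13 mm farther back than shut.
Start: joints at [57.221, 21.807, 74.336, -0, 83.858, -12.336], TCP at [0.192, 0.515, 0.248] pointing down, gripper open.
Joint ranges: [-178.18, 178.18], [-50.72, 133.34], [12.68, 142.11], [-81.47, 261.47], [9.98, 163.14], [-165.26, 165.26]. Speed limits (degrees/s): [136.94, 136.94, 180, 180, 180, 180].

## Interface

Orientations are given as a 3x3 rotation matrix whose columns are the frame's x, y, z axes.
In Python, from rig import readout, eyes, env gives the robot as it stands.
- The arm moves only by the tool arm_command, never from a script. Its argument "rows" is text: rows parted by semicolons, each of 7 numbers parted by spaces: the closure, from 0 (fully open) to 1 (shut), then the shift along the tool's x, y, z in mm, then the turn, a rotation vector about the tool's x, y, z in degrees. In form: grip dx dy dz rx ry rz; .... A call has 1 to 5 rows; each row shifts and turns the commanded pose from where the row before left it, along the tool's axes as they then stand; what a row does not reach is not made up. A row lasts 1/12 s, in which the tool goes at most 41.7 mm and 7.16 degrees, less where a joint would pass 70% of its speed; a pose out of reach is approached as far as the arm can. A call with a gripper value outside its range is refused whole. The fingers move at their own pace and stop on an object; "squeeze" is the grip in N (left out, the last holds). Time passes only in rows, so rows that do not move let the fingers close. It gives the time, the measured TCP pose, the force and the opening at its end, in the units of the state.
- readout.observe(): the state, without advancing time (a new reading comes with each control period).
- eyes.get_image(name): name is "scene" or "top"; returns the picture (480x640x3 uint8, red, green, blue); there is no depth.
- eyes.camera_model(name): a dict with "mtx" (3x3 intrinsics, pixels), "view" (4x4, takes a point from world to camera coordinates). Camera axes: x right, y up, looking along -z (the intrinsics and any distortion apply to the point x, -y, -z); pixel columns grow to the right and rows downward; lengths in m; the calibration is good to about 2 mm. A picture is of the moment at which its call begins. camera_model takes no time and is no camera call.
- env.close_job(): hands the job in, once; it reports no verdict.
The state is a dict: "time_s": time; "q": joint angles; "qvel": joint speeds; "joint_efforts": joint torques, N m; "position": TCP position; "tool_rot": TCP orientation; "ft_force": force on the tool from outside, world axes, zero at the start; "wrist_torque": the same for the moment, N m; "grip_width": finger opening in m.
Only numpy, scipy, OpenCV 4.12 (cv2) and the standard library are available. Lean on these libraries where they do the work, as an engineer would, in place of code of your own. Each camera call takes 0.05 s, during which the arm holds its last target. There are 200 camera calls.

## Task

The cut on the trim saw is done. With the fingertips push the vice carriage toward the robot until it is fully home against its front stop, clear of the blade; then show your workmate the change of stones by pointing from above, first at the strip of stone still clamped in the vice, which is to come out, then at the thin sawn slab lying on the bench, the only one of the loose stones by the saw that is thin enough for the vice. Each time hold still for two seconds with the fingertips about two centimetres above the middle of the stone, touching nothing. Never touch the loose stones or the saw blade, do not ram the saw, and leave the other things on the bench alone.

Things in the scene. Friction and masses are not known exactly. Their poses are not given: they have to be found in the camera images.
- trim_saw: grey and black trim saw, 256 x 367 mm, 175 mm high, standing fixed on the bench in front of the robot (place and yaw vary). Origin on the bench under the middle of its base; its x axis runs along the carriage's guide rods, away from the robot, y to the left, z up. The motor housing is its left half (y = +19 to +176 mm, 170 mm high), the slotted steel table (top at z = 116 mm) its right half; stop blocks of the rods at the table's front and back end rise to z = 133 mm
- trim_saw_blade: the upright disc blade, 113 mm across and 2 mm thick, between housing and vice; turns freely. This frame is the same as the saw's; the blade stands in the saw's plane y = -39 mm, its centre at x = +23 mm, z = 98 mm, its top at z = 155 mm. Not to be touched
- trim_saw_carriage (a joint): slide of the vice carriage along the saw's x axis, in m: 0 = fully home against its front stop (nearest the robot, clear of the blade, for loading), up to 0.095 = at the back. Stays where it is left; about 2 N moves it
- carriage_back (a point): point on the back end of the carriage (the side away from the robot), moving with it: the middle of the back end face of the vice's middle (clamping) jaw, 9 mm wide across y, from 138 to 168 mm above the bench; this point is 153 mm above the bench. Axes as the saw's. The back face is flush with the carriage's foot plate below (z 130 to 138 mm). There is free space of 55 mm or more behind it, open from above; the blade's plane is 61 mm to its left
- vice_stone (a point): the strip of pink stone clamped in the vice, in the 18 mm gap between the clamping jaw and the left jaw; moves with the carriage. This point is above the middle of the strip, level with the jaws' tops, 170 mm above the bench. Axes as the saw's; the jaws are 36 mm long along x. The outer (right) jaw is the tallest, top at 174 mm; the blade's plane is 48 mm to the left
- sawn_slab: the thin sawn slab of pink stone, a rounded flat piece 44 x 64 mm and 8 mm thick, lying flat on the bench to the right of the saw, among thicker stones; which of the places is its varies. Origin in the middle of its underside, y along its length, z up
- rough_block: thick broken piece of pink stone, 42 x 64 mm, 24 mm thick; origin in the middle of its underside
- long_rough: long broken piece of pink stone, 45 x 98 mm, 27 mm thick; origin in the middle of its underside
- offcut: small rounded lump of pink stone, 27 x 32 mm, 22 mm thick; origin in the middle of its underside
- pencil: yellow pencil, 125 mm long, lying near the front edge
- loupe_black: folded pocket loupe with black covers, 46 x 32 mm, 15 mm high, lying among the stones; origin under its middle
Things that resemble listed ones, but are neither listed nor needed, are in the scene too. What is shaped like the sawn_slab but red or yellow is not meant.

How it is judged:
By the outcome, as a careful person would: the job done as asked, in the order asked, and still so for the second after the job is handed in, with the robot touching nothing.
It also fails if it takes over 58 s, if anything falls off the work surface, if the arm or the gripper's body presses on something with over 40 N, if the wrist force passes 120 N, or if a joint passes its speed limit or range.

## Working session

There is one attempt and no reset: what is moved stays moved. The work goes in short steps, Python scripts to look and compute and a tool call to move; the robot and the scene stay as the last step left them, time stands still between calls to the robot, and variables do not carry over. Pictures are saved under pics/ and viewed, about 8 in all and at most 12, crops included, and the job is handed in when it is done.

Besides the shell and the picture viewer there is one more tool, called after "Emit:" by a JSON object that holds its "op" and its "data", one argument or row to a line. arm_command: Moves the arm, as the interface text tells. Its arguments: {"type":"object","properties":{"rows":{"type":"string"},"squeeze":{"type":"number"}},"required":["rows"]}

```bash
mkdir -p pics; ls; python3 - <<'E'
from rig import readout, eyes, env
import cv2,numpy as np
np.set_printoptions(precision=4,suppress=True)
s=readout.observe();print(s)
for n in("scene","top"):
    im=eyes.get_image(n);cv2.imwrite(f"pics/{n}0.png",im[:,:,::-1]);m=eyes.camera_model(n);print(n,m)
E
```

```text
pics
{'time_s': 0.0, 'q': array([ 57.223 ,  21.8414,  74.3858,  -0.0005,  83.859 , -12.3346]), 'qvel': array([-0.0465,  0.0097, -0.0586, -0.1008, -0.0473,  0.0121]), 'joint_efforts': array([ -0.    , -44.8458, -23.1278,  -0.0003,   0.0047,   0.    ]), 'position': array([0.1919, 0.5151, 0.2477]), 'tool_rot': array([[-0.937 ,  0.3493, -0.0008],
       [ 0.3493,  0.937 , -0.0013],
       [ 0.0003, -0.0015, -1.    ]]), 'ft_force': array([ 0.1757,  0.9432, -0.052 ]), 'wrist_torque': array([ 0.0008, -0.0229, -0.0178]), 'grip_width': 0.0852827154279007}
scene {'mtx': array([[588.8432,   0.    , 318.5568],
       [  0.    , 588.8432, 248.4349],
       [  0.    ,   0.    ,   1.    ]]), 'view': array([[ 0.6837, -0.7295,  0.0178, -0.3781],
       [ 0.3872,  0.3833,  0.8385, -0.2186],
       [-0.6185, -0.5664,  0.5446, -1.0327],
       [ 0.    ,  0.    ,  0.    ,  1.    ]])}
top {'mtx': array([[433.7894,   0.    , 318.2977],
       [  0.    , 433.7894, 241.3202],
       [  0.    ,   0.    ,   1.    ]]), 'view': array([[ 0.0932, -0.9956,  0.0026, -0.1675],
       [ 0.9732,  0.0916,  0.211 , -0.4424],
       [-0.2103, -0.0171,  0.9775, -0.8771],
       [ 0.    ,  0.    ,  0.    ,  1.    ]])}
```

View pics/scene0.png

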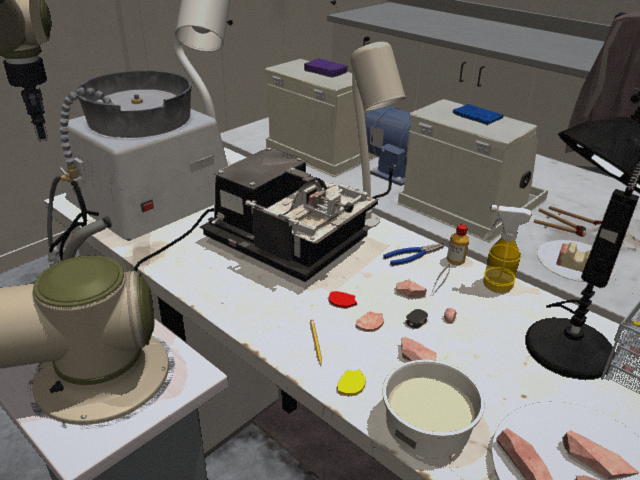

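View pics/top0.png

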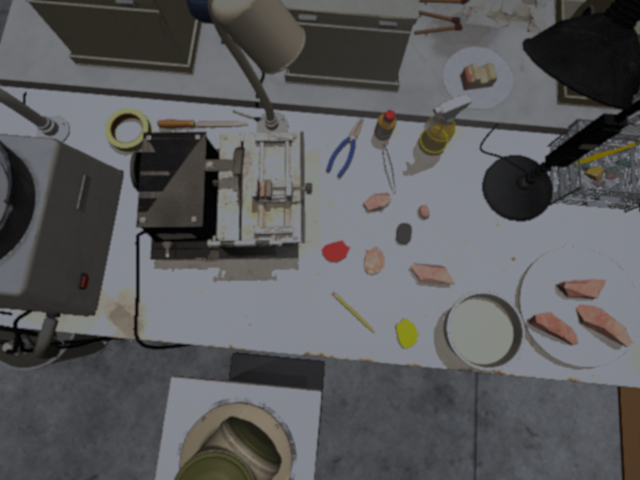

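Overview: the saw is at top (220,190) / scene (295,210). Candidates for the slab are:
- pink at top (373,261) / scene (370,321), the thin-looking one
- pink at (377,202) / (410,288), the block
- pink at (432,273) / (417,350), the long piece
- pink at (424,212) / (450,315), the offcut
- red at (336,251) and yellow at (406,333), both excluded by colour
- pink pieces on the plate, not by the saw

Close crops next.

```bash
python3 - <<'E'
import cv2,numpy as np
t=cv2.imread("pics/top0.png");s=cv2.imread("pics/scene0.png")
def up(i,x0,y0,w,h,k):return cv2.resize(i[y0:y0+h,x0:x0+w],None,fx=k,fy=k,interpolation=cv2.INTER_CUBIC)
a=cv2.convertScaleAbs(up(t,205,115,120,140,4.25),alpha=1.5);b=up(t,325,180,140,120,3)
cv2.imwrite("pics/a.png",a)
cv2.imwrite("pics/c.png",up(s,240,160,150,110,5.3))
cv2.imwrite("pics/b.png",np.hstack([cv2.convertScaleAbs(b,alpha=1.5),up(s,325,270,126,120,3)]))
E
```

```text
(no output)
```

View pics/a.png

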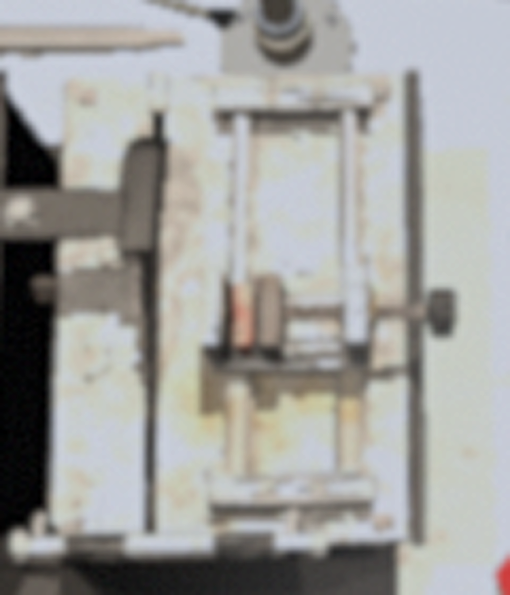

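View pics/c.png

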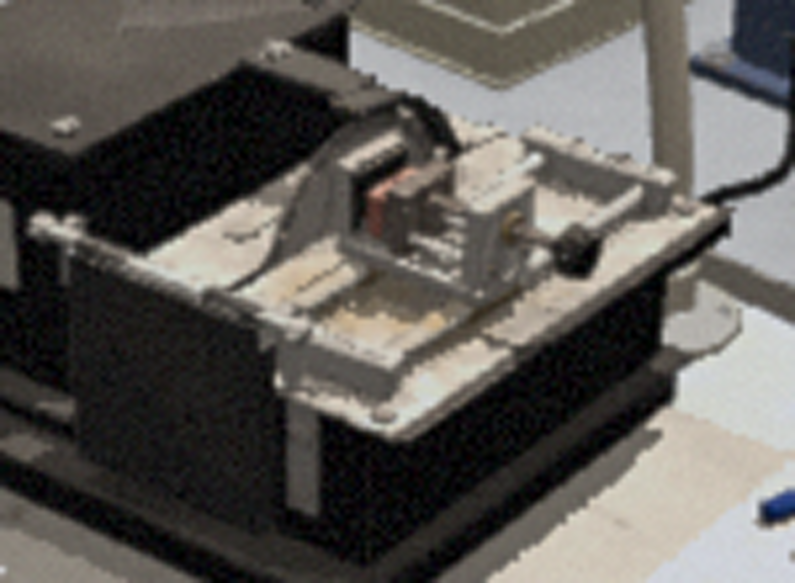

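View pics/b.png

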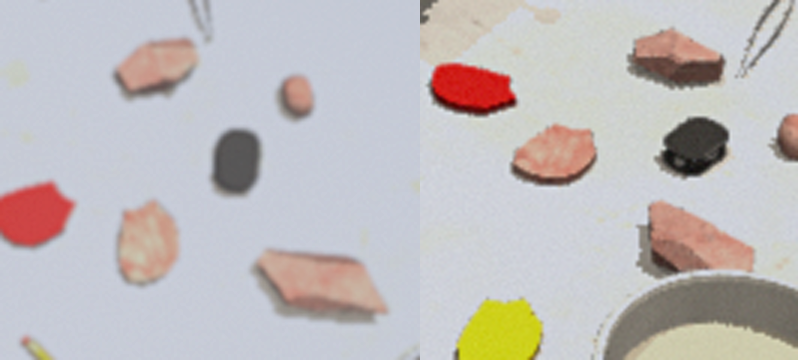

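Crops: pink strip in the vice is at top ≈(262,188), middle jaw's back top ≈(268.5,180). The slab (373,261) is clearly flat, with a thin edge and no facets; the loupe, block, long piece and offcut are all thicker.

```bash
cat > h.py <<'E'
from rig import readout, eyes, env
import cv2,numpy as np
np.set_printoptions(precision=4,suppress=True)
def ray(n,px):
    m=eyes.camera_model(n);V=m["view"];d=np.linalg.inv(m["mtx"])@[px[0],px[1],1];R=V[:3,:3]
    return -R.T@V[:3,3], R.T@(d*[1,-1,-1])
def plane(n,px,z):
    o,d=ray(n,px);return o+d*(z-o[2])/d[2]
def tri(p,q):
    o,d=ray("top",p);a,b=ray("scene",q)
    s=np.linalg.lstsq(np.c_[d,-b],a-o,rcond=None)[0];x,y=o+d*s[0],a+b*s[1]
    return (x+y)/2,np.linalg.norm(x-y)
def pink(im,roi):
    x,y,w,h=roi;c=cv2.cvtColor(np.ascontiguousarray(im[y:y+h,x:x+w]),cv2.COLOR_RGB2LAB)
    m=((c[:,:,1].astype(int)>136)&(c[:,:,2]<170)).astype(np.uint8)
    n,l,st,ce=cv2.connectedComponentsWithStats(m);k=1+np.argmax(st[1:,4])
    return ce[k]+[x,y],st[k]+[x,y,0,0,0],l==k
E
python3 - <<'E'
from h import *
t=cv2.imread("pics/top0.png")[:,:,::-1];s=cv2.imread("pics/scene0.png")[:,:,::-1]
A=lambda x,y:(205+(x+.5)/4.25-.5,115+(y+.5)/4.25-.5); C=lambda x,y:(240+(x+.5)/5.3-.5,160+(y+.5)/5.3-.5)
for nm,r,q in(("strip",(250,170,22,35),(300,185,30,25)),("slab",(355,240,35,40),(350,305,40,30))):
    a=pink(t,r);b=pink(s,q);print(nm,a[0],a[1],b[0],b[1],tri(a[0],b[0]))
    if nm=="slab":
        ys,xs=np.nonzero(a[2]);P=np.array([plane("top",(x+r[0],y+r[1]),.008)[:2] for x,y in zip(xs,ys)],np.float32)
        print(P.mean(0),cv2.minAreaRect(P))
print("strip@.165 top",plane("top",pink(t,(250,170,22,35))[0],.165))
print("jaw back top z.168",plane("top",A(270,276),.168),"tri",tri(A(270,276),C(452,172)))
for z,n,p,q in((.116,"table right edge",(410,75),(408,540)),(.133,"stop front edge f/b x",(215,500),(370,500)),(.133,"back stop",(217,103),(365,103)),(.125,"rodL",(240,115),(240,470)),(.125,"rodR",(349,115),(348,470)),(.116,"blade slot",(155,100),(150,530))):
    a=plane("top",A(*p),z);b=plane("top",A(*q),z);print(n,a,b,"ang",np.degrees(np.arctan2(*(a-b)[[1,0]])))
print("foot front",plane("top",A(270,363),.138), "front stop back",plane("top",A(290,478),.133))
E
```

```text
strip [261.8636 189.5455] [260 186   5  10  22] [311.625  197.2812] [309 192   9  12  32] (array([ 0.5225, -0.0079,  0.1547]), np.float64(0.005131582062727997))
slab [379.0781 261.1406] [373 252  10  20  64] [370.0797 321.2545] [356 311  28  20 389] (array([ 0.4287, -0.2588,  0.0131]), np.float64(0.008020068824168936))
[ 0.4327 -0.2623] ((0.4305174648761749, -0.26240676641464233), (0.01700758934020996, 0.04478202387690544), 77.69872283935547)
strip@.165 top [ 0.5211 -0.0112  0.165 ]
jaw back top z.168 [ 0.541  -0.0212  0.168 ] tri (array([ 0.5436, -0.0216,  0.164 ]), np.float64(0.0028490281447062834))
table right edge [ 0.6693 -0.0693  0.116 ] [ 0.4374 -0.0921  0.116 ] ang 5.59795078186554
stop front edge f/b x [ 0.4441 -0.0036  0.133 ] [ 0.4507 -0.0739  0.133 ] ang 95.38136862190338
back stop [0.6379 0.0196 0.133 ] [ 0.6446 -0.0508  0.133 ] ang 95.41668367251724
rodL [0.6364 0.0094 0.125 ] [ 0.4611 -0.012   0.125 ] ang 6.939649265000804
rodR [ 0.6414 -0.0429  0.125 ] [ 0.4658 -0.0616  0.125 ] ang 6.075691931050705
blade slot [0.6444 0.0533 0.116 ] [0.4309 0.0275 0.116 ] ang 6.879118229646343
foot front [ 0.5097 -0.0216  0.138 ] front stop back [ 0.4576 -0.0364  0.133 ]
```

```bash
python3 - <<'E'
from h import *
t=cv2.imread("pics/top0.png")[:,:,::-1];s=cv2.imread("pics/scene0.png")[:,:,::-1]
for n,p,q in(("button",(84,281),(147,205)),("box corner right-back",(123,172),(219,113)),("slot on box top?",(82,190),(203,162)),("lamp head",(270,35),(380,70)),("lamp base",(272,125),(368,222)),("housing corner FR top",(207,237),(216,180)),("housing back right",(205,133),(306,172)),("drum rim right",(22,215),(190,110)),("bottle",(388,115),(461,230))):
    print(n,*tri(p,q))
for n in("top","scene"):
  m=eyes.camera_model(n);V=m["view"]
  for w in([.192,.515,.23],[.192,.515,.35],[.45,.25,.25],[.45,.25,0]):
    c=V[:3,:3]@w+V[:3,3];c=m["mtx"]@(c*[1,-1,-1]);print(n,w,c[:2]/c[2])
for n,im,r in(("top",t,(355,240,35,40)),("scene",s,(350,305,40,30))):
    x,y,w,h=r;c=cv2.cvtColor(np.ascontiguousarray(im[y:y+h,x:x+w]),cv2.COLOR_RGB2LAB).astype(int)
    bg=np.median(c.reshape(-1,3),0) if n=="top" else c[0,-1]
    m=(c[:,:,1]-c[:,:,2]*0>bg[1]+4)|(c[:,:,2]>bg[2]+8)
    m=cv2.morphologyEx(m.astype(np.uint8),cv2.MORPH_CLOSE,np.ones((3,3)))
    k,l,st,ce=cv2.connectedComponentsWithStats(m);i=1+np.argmax(st[1:,4]);ys,xs=np.nonzero(l==i)
    P=np.array([plane(n,(a+x,b+y),.006)[:2] for a,b in zip(xs,ys)],np.float32)
    print(n,ce[i]+[x,y],st[i],P.mean(0),cv2.minAreaRect(P))
print(pink(s,(350,305,40,30))[0],[plane("scene",pink(s,(350,305,40,30))[0],z) for z in(.004,.008)])
E
```

```text
button [0.3232 0.3369 0.0787] 0.001378252194116203
box corner right-back [0.4708 0.2006 0.3008] 0.03582470350025726
slot on box top? [0.4997 0.3504 0.1273] 0.002285494434915032
lamp head [ 0.6825 -0.0365  0.3998] 0.009697078195012598
lamp base [ 0.7448  0.0108 -0.0085] 0.006407989152074993
housing corner FR top [0.3827 0.0855 0.2137] 0.06761681745481396
housing back right [0.642  0.1264 0.1282] 0.002862560825084976
drum rim right [0.4182 0.3085 0.3006] 0.05511617445423049
bottle [ 0.7452 -0.2516  0.0804] 0.0003783308822646811
top [0.192, 0.515, 0.23] [-90.9407 340.1454]
top [0.192, 0.515, 0.35] [-172.877   341.1865]
top [0.45, 0.25, 0.25] [ 96.6417 199.105 ]
top [0.45, 0.25, 0] [151.8499 233.1185]
scene [0.192, 0.515, 0.23] [ 42.2321 138.4991]
scene [0.192, 0.515, 0.35] [28.8168 85.4601]
scene [0.45, 0.25, 0.25] [207.4651 131.6302]
scene [0.45, 0.25, 0] [216.0773 227.5519]
top [373.6691 260.7633] [ 10   7  19  27 414] [ 0.4328 -0.2506] ((0.43460312485694885, -0.25121936202049255), (0.05865294486284256, 0.039847422391176224), 4.044443607330322)
scene [369.875  321.6364] [  6   6  28  21 440] [ 0.431 -0.252] ((0.43319985270500183, -0.2523217797279358), (0.06752714514732361, 0.04725449159741402), 8.444299697875977)
[370.0797 321.2545] [array([ 0.434 , -0.2503,  0.004 ]), array([ 0.4301, -0.2531,  0.008 ])]
```

```bash
python3 - <<'E'
from h import *
for p,q in(((285,58),(380,102)),((267,72),(368,108)),((304,40),(404,95)),((267,72),(357,108)),((275,72),(380,108)),((245,60),(365,150)),((265,95),(366,180))): print(p,q,*tri(p,q))
E
cat > go.py <<'E'
import sys
from h import *
# relative shift in tool axes (mm) and turn (deg) to target xyz (m), tool-x at angle yaw (deg) pointing down
def to(x,y,z,yaw=None):
    s=readout.observe();R=s["tool_rot"];d=np.array([x,y,z])-s["position"]
    print("t",round(s["time_s"],2),"pos",s["position"],"shift",R.T@d*1000)
    if yaw is not None:
        a=np.radians(yaw);T=np.array([[np.cos(a),np.sin(a),0],[np.sin(a),-np.cos(a),0],[0,0,-1]])
        print("turn",np.degrees(cv2.Rodrigues(R.T@T)[0].ravel()))
to(*map(float,sys.argv[1:]))
E
python3 go.py .17 .34 .30 186.2
```

```text
(285, 58) (380, 102) [ 0.6849 -0.0487  0.3367] 0.0036512058283336337
(267, 72) (368, 108) [ 0.6728 -0.0222  0.3185] 0.0046401772548018
(304, 40) (404, 95) [ 0.7152 -0.0807  0.3504] 0.007839275842337168
(267, 72) (357, 108) [ 0.6596 -0.0163  0.3237] 0.01787246143981069
(275, 72) (380, 108) [ 0.6798 -0.0401  0.3192] 0.019447554007037134
(245, 60) (365, 150) [0.7899 0.0602 0.1625] 0.010840020003667903
(265, 95) (366, 180) [0.7482 0.0198 0.108 ] 0.008692292447868354
t 0.1 pos [0.192  0.5152 0.2478] shift [ -40.5742 -171.8714  -52.0235]
turn [ -0.0683  -0.0323 -26.6422]
```

Slab at (0.433,-0.251), two views agree within 2 mm and size fits. Jaw back at (0.5425,-0.021), saw yaw ≈6°. I'll retract from the left obstacles first, raising and closing.

Emit:
{"op": "arm_command", "data": {
  "rows": "1 0 0 -20 0 0 0;1 -6 -25 -32 0 0 0;1 -11 -38 0 0 0 0;1 -11 -38 0 0 0 0;1 -11 -38 0 0 0 0",
  "squeeze": 20
}}

```text
time_s: 0.52
position: [0.1795, 0.3699, 0.3001]
tool_rot: [[-0.937, 0.349, 0.0], [0.349, 0.937, -0.0], [-0.0, -0.0, -1.0]]
ft_force: [1.2, -0.1, 0.5]
grip_width: 0.0255
```

```bash
python3 go.py .25 .20 .30 186.2
```

```text
t 0.52 pos [0.1795 0.3699 0.3001] shift [-125.3048 -134.6585    0.0905]
turn [ -0.012    0.0018 -26.5967]
```

Emit:
{"op": "arm_command", "data": {
  "rows": "1 -27 -29 0 0 0 0;1 -27 -29 0 0 0 0;1 -27 -29 0 0 0 0;1 -27 -29 0 0 0 0;1 -15 -16 0 0 0 0"
}}

```text
time_s: 0.93
position: [0.2495, 0.2023, 0.3003]
tool_rot: [[-0.936, 0.351, 0.0], [0.351, 0.936, -0.001], [-0.0, -0.001, -1.0]]
ft_force: [-0.2, 0.2, -0.3]
grip_width: 0.0002
```

```bash
python3 go.py .40 -.03 .30 186.2
```

```text
t 0.93 pos [0.2495 0.2023 0.3003] shift [-222.3706 -164.7439    0.4457]
turn [ -0.0347   0.0207 -26.7285]
```

Emit:
{"op": "arm_command", "data": {
  "rows": "1 -28 -21 0 0 0 0;1 -28 -21 0 0 0 0;1 -28 -21 0 0 0 0;1 -28 -21 0 0 0 0;1 -28 -21 0 0 0 0"
}}

```text
time_s: 1.35
position: [0.3441, 0.0558, 0.3003]
tool_rot: [[-0.937, 0.35, 0.0], [0.35, 0.937, 0.0], [0.0, 0.0, -1.0]]
ft_force: [-0.4, 0.4, -0.7]
grip_width: 0.0
```

Emit:
{"op": "arm_command", "data": {
  "rows": "1 -28 -21 0 0 0 0;1 -28 -21 0 0 0 0;1 -26 -18 0 0 0 0;1 0 0 0 0 0 -6.7;1 0 0 0 0 0 -6.7"
}}

```text
time_s: 1.77
position: [0.4002, -0.0287, 0.2996]
tool_rot: [[-0.993, 0.12, -0.002], [0.12, 0.993, 0.001], [0.002, 0.0, -1.0]]
ft_force: [-0.8, 1.0, -0.5]
grip_width: -0.0001
```

Emit:
{"op": "arm_command", "data": {
  "rows": "1 0 0 0 0 0 -6.7;1 0 0 0 0 0 -6.7;1 0 0 0 0 0 0;1 0 0 0 0 0 0"
}}

```text
time_s: 2.1
position: [0.3995, -0.0273, 0.3002]
tool_rot: [[-0.994, -0.107, -0.0], [-0.107, 0.994, 0.0], [0.0, 0.0, -1.0]]
ft_force: [-0.3, -0.6, 0.5]
grip_width: -0.0003
```

```bash
python3 go.py .5708 -.0229 .265 186.2
```

```text
t 2.1 pos [ 0.3995 -0.0273  0.3002] shift [-170.7795  -14.0447   35.0785]
turn [ 0.0114 -0.0238 -0.0423]
```

Emit:
{"op": "arm_command", "data": {
  "rows": "1 -35 -3 7 0 0 0;1 -35 -3 7 0 0 0;1 -35 -3 7 0 0 0;1 -35 -3 7 0 0 0;1 -31 -2 7 0 0 0"
}}

```text
time_s: 2.52
position: [0.573, -0.0221, 0.2645]
tool_rot: [[-0.994, -0.107, -0.0], [-0.107, 0.994, 0.0], [0.0, 0.0, -1.0]]
ft_force: [-0.3, -0.6, 1.0]
grip_width: 0.0001
```

Emit:
{"op": "arm_command", "data": {
  "rows": "1 0 0 20 0 0 0;1 0 0 20 0 0 0;1 0 0 0 0 0 0;1 0 0 0 0 0 0"
}}

```text
time_s: 2.85
position: [0.5709, -0.0222, 0.225]
tool_rot: [[-0.994, -0.109, -0.002], [-0.109, 0.994, 0.0], [0.002, 0.001, -1.0]]
ft_force: [0.6, 0.1, 0.6]
grip_width: 0.0004
```

```bash
python3 go.py .5708 -.0229 .163 186.2; python3 - <<'E'
from h import *
t=eyes.get_image("top")[:,:,::-1];s=eyes.get_image("scene")[:,:,::-1]
f=lambda i,x,y:cv2.resize(i[y:y+110,x:x+100],None,fx=4,fy=4,interpolation=cv2.INTER_CUBIC)
cv2.imwrite("pics/d.png",np.hstack([cv2.convertScaleAbs(f(t,215,110),alpha=1.5),f(s,270,140)]))
E
```

```text
t 2.85 pos [ 0.5709 -0.0222  0.225 ] shift [ 0.0152 -0.7587 61.9631]
turn [ 0.0397 -0.1093  0.0339]
```

View pics/d.png

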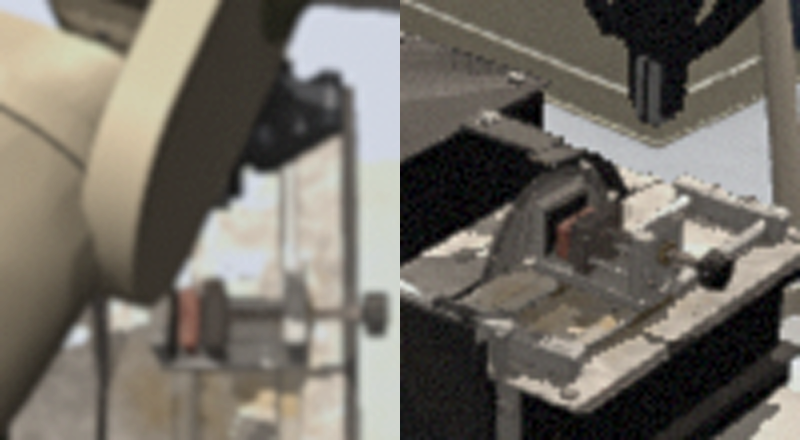

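The tips hover at scene px (332,170), behind and above the jaw, well clear of the lamp. Lowering in steps.

Emit:
{"op": "arm_command", "data": {
  "rows": "1 0 0 15 0 0 0;1 0 0 15 0 0 0;1 0 0 0 0 0 0"
}}

```text
time_s: 3.2
position: [0.5704, -0.0222, 0.1945]
tool_rot: [[-0.994, -0.11, -0.002], [-0.11, 0.994, 0.0], [0.002, 0.001, -1.0]]
ft_force: [0.3, -0.1, 0.4]
grip_width: -0.0001
```

Emit:
{"op": "arm_command", "data": {
  "rows": "1 0 0 10 0 0 0;1 0 0 10 0 0 0;1 0 0 8 0 0 0;1 0 0 4 0 0 0;1 0 0 0 0 0 0"
}}

```text
time_s: 3.62
position: [0.5708, -0.0222, 0.1624]
tool_rot: [[-0.994, -0.111, -0.002], [-0.111, 0.994, 0.0], [0.002, 0.001, -1.0]]
ft_force: [-0.9, -0.6, -0.2]
grip_width: -0.0003
```

```bash
python3 go.py .5708 -.0229 .163 186.2; python3 - <<'E'
from h import *
print(readout.observe()["ft_force"])
s=eyes.get_image("scene")[:,:,::-1]
cv2.imwrite("pics/e.png",cv2.resize(s[150:250,260:390],None,fx=5,fy=5,interpolation=cv2.INTER_CUBIC))
E
```

```text
t 3.62 pos [ 0.5708 -0.0222  0.1624] shift [ 0.0942 -0.6556 -0.5948]
turn [ 0.0335 -0.0887  0.1499]
[-0.8603 -0.5737 -0.1805]
```

View pics/e.png

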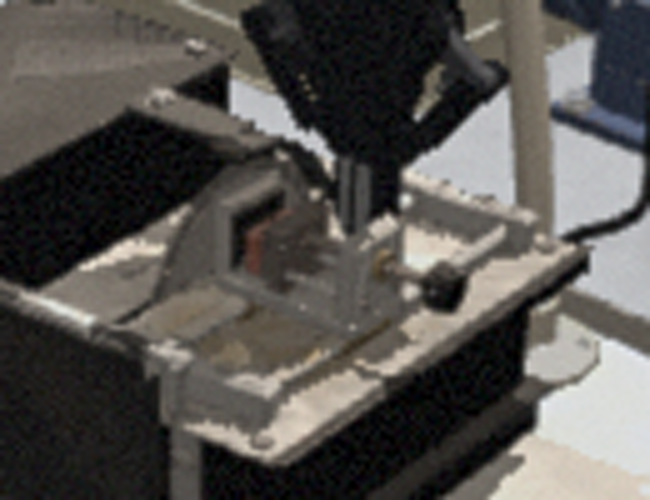

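Fingers (crop (355,200)) stand down behind the jaw, touching nothing. Now pushing toward the robot (+tool x).

Emit:
{"op": "arm_command", "data": {
  "rows": "1 3 0 0 0 0 0;1 3 0 0 0 0 0;1 3 0 0 0 0 0;1 3 0 0 0 0 0;1 3 0 0 0 0 0"
}}

```text
time_s: 4.08
position: [0.5559, -0.024, 0.1635]
tool_rot: [[-0.994, -0.111, 0.0], [-0.111, 0.994, -0.0], [-0.0, -0.0, -1.0]]
ft_force: [-0.3, -0.0, -0.2]
grip_width: 0.0003
```

Emit:
{"op": "arm_command", "data": {
  "rows": "1 3 0 0 0 0 0;1 3 0 0 0 0 0;1 3 0 0 0 0 0;1 3 0 0 0 0 0;1 3 0 0 0 0 0"
}}

```text
time_s: 4.5
position: [0.5412, -0.0256, 0.1635]
tool_rot: [[-0.994, -0.111, 0.001], [-0.111, 0.994, -0.0], [-0.001, -0.0, -1.0]]
ft_force: [1.7, 1.5, 0.3]
grip_width: 0.0004
```

Emit:
{"op": "arm_command", "data": {
  "rows": "1 3 0 0 0 0 0;1 3 0 0 0 0 0;1 3 0 0 0 0 0;1 3 0 0 0 0 0;1 3 0 0 0 0 0"
}}

```text
time_s: 4.92
position: [0.5261, -0.0273, 0.1633]
tool_rot: [[-0.994, -0.111, 0.0], [-0.111, 0.994, -0.0], [-0.0, -0.0, -1.0]]
ft_force: [1.8, 1.2, 1.3]
grip_width: -0.0001
```

Emit:
{"op": "arm_command", "data": {
  "rows": "1 3 0 0 0 0 0;1 3 0 0 0 0 0;1 3 0 0 0 0 0;1 2 0 0 0 0 0;1 2 0 0 0 0 0"
}}

```text
time_s: 5.33
position: [0.5133, -0.0287, 0.1633]
tool_rot: [[-0.994, -0.111, 0.0], [-0.111, 0.994, 0.0], [-0.0, -0.0, -1.0]]
ft_force: [2.4, 0.7, 1.7]
grip_width: -0.0002
```

Emit:
{"op": "arm_command", "data": {
  "rows": "1 1.5 0 0 0 0 0;1 1.5 0 0 0 0 0;1 1 0 0 0 0 0;1 1 0 0 0 0 0;1 1 0 0 0 0 0"
}}

```text
time_s: 5.75
position: [0.5093, -0.0293, 0.1635]
tool_rot: [[-0.994, -0.11, 0.005], [-0.11, 0.994, 0.0], [-0.005, -0.0, -1.0]]
ft_force: [14.3, 3.2, -5.9]
grip_width: -0.0001
```

Emit:
{"op": "arm_command", "data": {
  "rows": "1 0.5 0 0 0 0 0;1 0.5 0 0 0 0 0;1 0 0 0 0 0 0"
}}

```text
time_s: 6.0
position: [0.5093, -0.0293, 0.1636]
tool_rot: [[-0.994, -0.11, 0.007], [-0.11, 0.994, 0.001], [-0.007, -0.0, -1.0]]
ft_force: [15.6, 4.8, -6.3]
grip_width: 0.0001
```

```bash
python3 - <<'E'
from h import *
t=eyes.get_image("top")[:,:,::-1];s=eyes.get_image("scene")[:,:,::-1]
f=lambda i,x,y:cv2.resize(i[y:y+110,x:x+100],None,fx=4,fy=4,interpolation=cv2.INTER_CUBIC)
cv2.imwrite("pics/f.png",np.hstack([cv2.convertScaleAbs(f(t,225,140),alpha=1.5),f(s,260,150)]))
E
```

```text
(no output)
```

View pics/f.png

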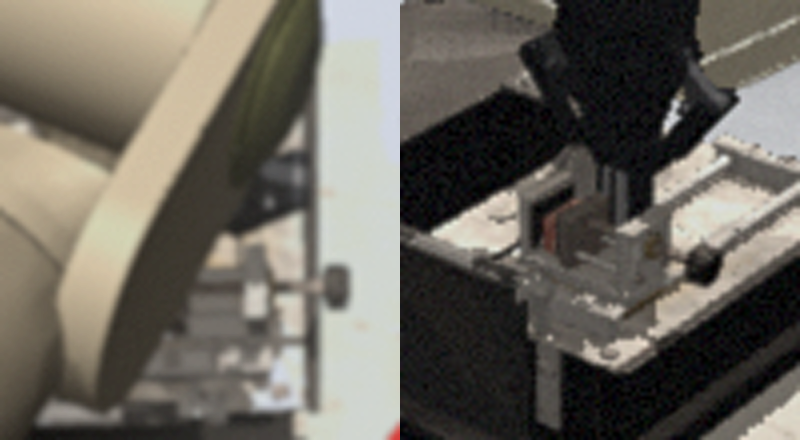

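Scene view shows the carriage up against the front stop block; I'll press slightly more to confirm it's rigid.

Emit:
{"op": "arm_command", "data": {
  "rows": "1 0.5 0 0 0 0 0;1 0.5 0 0 0 0 0;1 0.5 0 0 0 0 0;1 0 0 0 0 0 0"
}}

```text
time_s: 6.43
position: [0.5091, -0.0293, 0.1636]
tool_rot: [[-0.994, -0.11, 0.011], [-0.11, 0.994, 0.001], [-0.011, -0.0, -1.0]]
ft_force: [22.5, 5.9, -10.4]
grip_width: 0.0
```

Rigid stop. Back off, rise, then check from the pictures with the arm clear.

Emit:
{"op": "arm_command", "data": {
  "rows": "1 -4 0 0 0 0 0;1 -6 0 0 0 0 0;1 -6 0 0 0 0 0;1 0 0 0 0 0 0"
}}

```text
time_s: 6.77
position: [0.5216, -0.0279, 0.1631]
tool_rot: [[-0.994, -0.111, -0.0], [-0.111, 0.994, -0.0], [0.0, -0.0, -1.0]]
ft_force: [-0.2, 0.1, 0.4]
grip_width: -0.0001
```

Emit:
{"op": "arm_command", "data": {
  "rows": "1 0 0 -15 0 0 0;1 0 0 -25 0 0 0;1 0 0 -25 0 0 0;1 0 0 -25 0 0 0;1 0 0 0 0 0 0"
}}

```text
time_s: 7.18
position: [0.5221, -0.0282, 0.2578]
tool_rot: [[-0.994, -0.111, 0.007], [-0.111, 0.994, -0.002], [-0.007, -0.003, -1.0]]
ft_force: [0.6, -0.1, 0.1]
grip_width: -0.0
```

Emit:
{"op": "arm_command", "data": {
  "rows": "1 0 -30 0 0 0 0;1 0 -35 0 0 0 0;1 0 -35 0 0 0 0;1 0 -35 0 0 0 0;1 0 -35 0 0 0 0"
}}

```text
time_s: 7.6
position: [0.5393, -0.1984, 0.2528]
tool_rot: [[-0.994, -0.111, -0.001], [-0.111, 0.994, 0.001], [0.001, 0.001, -1.0]]
ft_force: [0.2, 0.5, 0.3]
grip_width: -0.0002
```

```bash
python3 - <<'E'
from h import *
print(readout.observe()["position"])
t=eyes.get_image("top")[:,:,::-1];s=eyes.get_image("scene")[:,:,::-1]
cv2.imwrite("pics/top1.png",t);cv2.imwrite("pics/scene1.png",s)
f=lambda i,x,y:cv2.resize(i[y:y+110,x:x+100],None,fx=4,fy=4,interpolation=cv2.INTER_CUBIC)
cv2.imwrite("pics/g.png",np.hstack([cv2.convertScaleAbs(f(t,225,140),alpha=1.5),f(s,260,150)]))
for n,im,r in(("top",t[:,:,::-1],(250,185,25,40)),("scene",s[:,:,::-1],(290,190,30,30))):
    try:
        a=pink(im,r);print(n,a[0],a[1],plane(n,a[0],.165))
    except Exception as e: print(n,e)
E
```

```text
[ 0.5393 -0.1984  0.2528]
top attempt to get argmax of an empty sequence
scene [298.3077 205.5128] [296 200   9  13  39] [ 0.4607 -0.0253  0.165 ]
```

View pics/g.png

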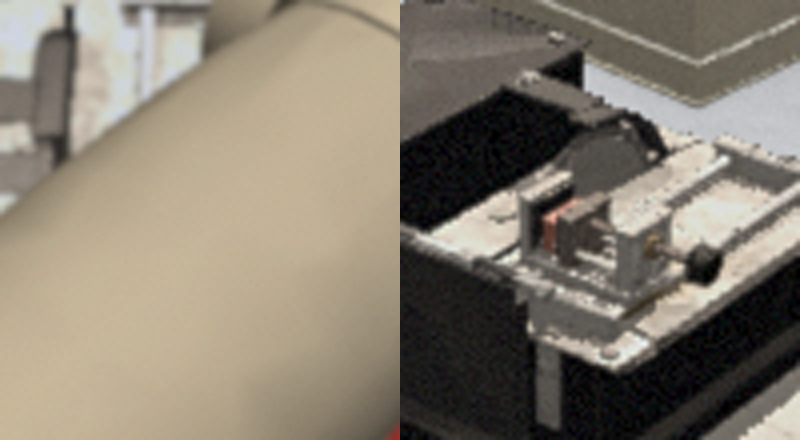

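The carriage sits flush against the front stop block (crop ≈(600,280)). Moving the arm right for a clean top view of the strip.

Emit:
{"op": "arm_command", "data": {
  "rows": "1 20 -30 -5 0 0 0;1 20 -35 -5 0 0 0;1 20 -35 0 0 0 0;1 20 -35 0 0 0 0;1 0 0 0 0 0 0"
}}

```text
time_s: 8.12
position: [0.4724, -0.3449, 0.2623]
tool_rot: [[-0.994, -0.105, -0.002], [-0.105, 0.994, -0.001], [0.002, -0.0, -1.0]]
ft_force: [0.2, -0.0, -1.3]
grip_width: 0.0002
```

```bash
python3 - <<'E'
from h import *
print(readout.observe()["position"])
t=eyes.get_image("top");s=eyes.get_image("scene");T0=cv2.imread("pics/top0.png")[:,:,::-1];S0=cv2.imread("pics/scene0.png")[:,:,::-1]
for n,im,r in(("top",T0,(250,170,22,35)),("top",t,(250,185,25,45)),("scene",S0,(300,185,30,25)),("scene",s,(290,190,30,30))):
    a=pink(im,r);print(n,a[0],a[1],plane(n,a[0],.160),plane(n,a[0],.165))
f=lambda i,x,y:cv2.resize(i[y:y+100,x:x+80],None,fx=5,fy=5,interpolation=cv2.INTER_CUBIC)[:,:,::-1]
cv2.imwrite("pics/i.png",np.hstack([cv2.convertScaleAbs(f(T0,235,155),alpha=1.5),cv2.convertScaleAbs(f(t,235,155),alpha=1.5)]))
print(tri(pink(t,(250,185,25,45))[0],pink(s,(290,190,30,30))[0]))
E
```

```text
[ 0.4724 -0.3449  0.2623]
top [261.8636 189.5455] [260 186   5  10  22] [ 0.5227 -0.0104  0.16  ] [ 0.5211 -0.0112  0.165 ]
top [260.3529 211.    ] [259 208   4   6  17] [ 0.4801 -0.0127  0.16  ] [ 0.4787 -0.0135  0.165 ]
scene [311.625  197.2812] [309 192   9  12  32] [ 0.5129 -0.0134  0.16  ] [ 0.5061 -0.0199  0.165 ]
scene [298.5 205.2] [296 200  10  13  40] [ 0.4683 -0.0183  0.16  ] [ 0.4619 -0.0247  0.165 ]
(array([ 0.4803, -0.0099,  0.1524]), np.float64(0.004947370482462627))
```

View pics/i.png

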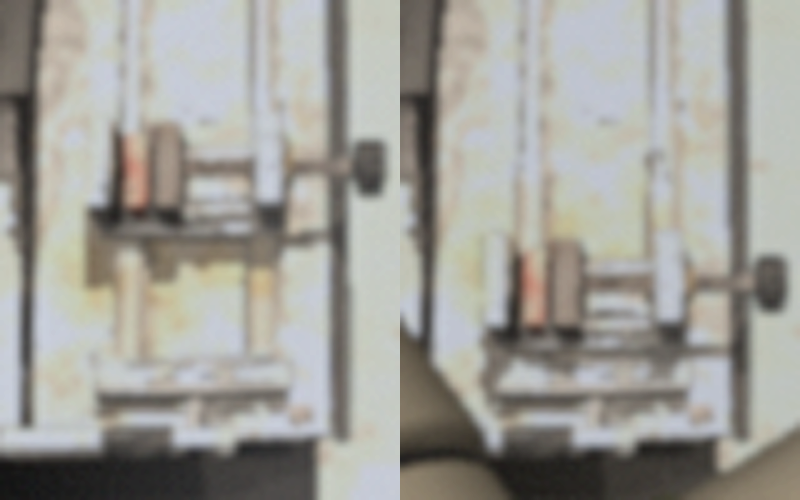

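The right-hand crop shows the carriage foot touching the stop block. The strip is centred at ≈px (261.3,212), which gives (0.4785,-0.0145) at z≈0.165. Now pointing at the strip with the tips at z 0.190 (TCP 0.207).

```bash
python3 go.py .4785 -.0145 .26 186.2
```

```text
t 8.22 pos [ 0.4744 -0.3405  0.2626] shift [-39.4147 323.5913   2.9812]
turn [ 0.0815 -0.0512  0.0253]
```

Emit:
{"op": "arm_command", "data": {
  "rows": "1 -2 20 0 0 0 0;1 -4 35 0 0 0 0;1 -4 36 0 0 0 0;1 -4 36 0 0 0 0;1 -4 36 0 0 0 0"
}}

```text
time_s: 8.63
position: [0.4747, -0.1726, 0.2631]
tool_rot: [[-0.994, -0.112, -0.0], [-0.112, 0.994, 0.001], [0.0, 0.001, -1.0]]
ft_force: [0.2, -0.1, 1.1]
grip_width: -0.0001
```

Emit:
{"op": "arm_command", "data": {
  "rows": "1 -4 36 0 0 0 0;1 -4 36 0 0 0 0;1 -4 36 0 0 0 0;1 -5 30 0 0 0 0;1 -4 22 3 0 0 0"
}}

```text
time_s: 9.05
position: [0.4774, -0.0106, 0.2608]
tool_rot: [[-0.993, -0.114, 0.001], [-0.114, 0.993, 0.0], [-0.001, 0.0, -1.0]]
ft_force: [0.8, 0.2, -0.4]
grip_width: -0.0004
```

Emit:
{"op": "arm_command", "data": {
  "rows": "1 0 0 0 0 0 0;1 0 0 0 0 0 0;1 0 0 0 0 0 0"
}}

```text
time_s: 9.3
position: [0.478, -0.014, 0.2603]
tool_rot: [[-0.994, -0.112, -0.0], [-0.112, 0.994, -0.0], [0.0, -0.0, -1.0]]
ft_force: [0.1, -0.8, 0.2]
grip_width: -0.0
```

```bash
python3 go.py .4785 -.0145 .207 186.2
```

```text
t 9.3 pos [ 0.478  -0.014   0.2603] shift [-0.472  -0.5809 53.3028]
turn [-0.0044 -0.0117  0.2362]
```

Lower, then hold for ≥2 s.

Emit:
{"op": "arm_command", "data": {
  "rows": "1 0 0 15 0 0 0;1 0 0 18 0 0 0;1 0 0 12 0 0 0;1 0 0 8 0 0 0;1 0 0 0 0 0 0"
}}

```text
time_s: 9.72
position: [0.4776, -0.015, 0.206]
tool_rot: [[-0.994, -0.11, -0.003], [-0.11, 0.994, 0.001], [0.003, 0.001, -1.0]]
ft_force: [-0.1, 0.2, 0.7]
grip_width: -0.0002
```

Emit:
{"op": "arm_command", "data": {
  "rows": "1 0 0 0 0 0 0;1 0 0 0 0 0 0;1 0 0 0 0 0 0;1 0 0 0 0 0 0;1 0 0 0 0 0 0"
}}

```text
time_s: 10.13
position: [0.4783, -0.0146, 0.2077]
tool_rot: [[-0.994, -0.111, 0.001], [-0.111, 0.994, -0.0], [-0.001, -0.0, -1.0]]
ft_force: [-0.0, 0.9, 0.4]
grip_width: 0.0
```

```bash
python3 - <<'E'
from h import *
s=eyes.get_image("scene")[:,:,::-1]
cv2.imwrite("pics/k.png",cv2.resize(s[150:250,250:380],None,fx=5,fy=5,interpolation=cv2.INTER_CUBIC))
E
```

```text
(no output)
```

View pics/k.png

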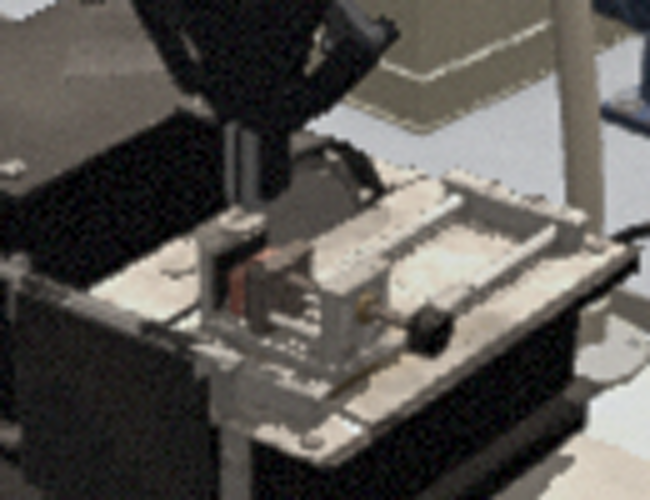

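The tips (crop (257,205)) hover ~9 px ≈ 2 cm above the strip's middle, touching nothing. Continuing the hold.

Emit:
{"op": "arm_command", "data": {
  "rows": "1 0 0 0 0 0 0;1 0 0 0 0 0 0;1 0 0 0 0 0 0;1 0 0 0 0 0 0;1 0 0 0 0 0 0"
}}

```text
time_s: 10.6
position: [0.4782, -0.0145, 0.2073]
tool_rot: [[-0.994, -0.111, -0.0], [-0.111, 0.994, 0.0], [0.0, 0.0, -1.0]]
ft_force: [0.4, 0.3, -0.2]
grip_width: 0.0001
```

Emit:
{"op": "arm_command", "data": {
  "rows": "1 0 0 0 0 0 0;1 0 0 0 0 0 0;1 0 0 0 0 0 0;1 0 0 0 0 0 0;1 0 0 0 0 0 0"
}}

```text
time_s: 11.02
position: [0.4782, -0.0145, 0.2073]
tool_rot: [[-0.994, -0.111, -0.0], [-0.111, 0.994, -0.0], [0.0, -0.0, -1.0]]
ft_force: [0.2, 0.3, 0.5]
grip_width: -0.0003
```

Emit:
{"op": "arm_command", "data": {
  "rows": "1 0 0 0 0 0 0;1 0 0 0 0 0 0;1 0 0 0 0 0 0;1 0 0 0 0 0 0;1 0 0 0 0 0 0"
}}

```text
time_s: 11.43
position: [0.4782, -0.0145, 0.2073]
tool_rot: [[-0.994, -0.111, 0.0], [-0.111, 0.994, -0.0], [-0.0, -0.0, -1.0]]
ft_force: [-0.1, 0.2, 0.3]
grip_width: -0.0001
```

Emit:
{"op": "arm_command", "data": {
  "rows": "1 0 0 0 0 0 0;1 0 0 0 0 0 0;1 0 0 0 0 0 0;1 0 0 0 0 0 0;1 0 0 0 0 0 0"
}}

```text
time_s: 11.85
position: [0.4782, -0.0145, 0.2073]
tool_rot: [[-0.994, -0.111, -0.0], [-0.111, 0.994, -0.0], [0.0, -0.0, -1.0]]
ft_force: [-0.1, -0.3, -1.6]
grip_width: -0.0001
```

Emit:
{"op": "arm_command", "data": {
  "rows": "1 0 0 0 0 0 0;1 0 0 0 0 0 0;1 0 0 0 0 0 0;1 0 0 0 0 0 0;1 0 0 0 0 0 0"
}}

```text
time_s: 12.27
position: [0.4782, -0.0145, 0.2073]
tool_rot: [[-0.994, -0.111, -0.0], [-0.111, 0.994, -0.0], [0.0, -0.0, -1.0]]
ft_force: [-0.7, 0.0, -0.2]
grip_width: 0.0001
```

Emit:
{"op": "arm_command", "data": {
  "rows": "1 0 0 0 0 0 0;1 0 0 0 0 0 0;1 0 0 0 0 0 0;1 0 0 0 0 0 0"
}}

```text
time_s: 12.6
position: [0.4782, -0.0145, 0.2073]
tool_rot: [[-0.994, -0.111, -0.0], [-0.111, 0.994, 0.0], [0.0, 0.0, -1.0]]
ft_force: [-0.0, -0.1, 0.2]
grip_width: 0.0001
```

Emit:
{"op": "arm_command", "data": {
  "rows": "1 0 0 -15 0 0 0;1 0 0 -20 0 0 0;1 0 0 -18 0 0 0;1 0 -20 0 0 0 0;1 0 -30 0 0 0 0"
}}

```text
time_s: 13.02
position: [0.4839, -0.0634, 0.2616]
tool_rot: [[-0.993, -0.114, 0.003], [-0.114, 0.993, -0.0], [-0.002, -0.001, -1.0]]
ft_force: [1.1, -1.2, 0.0]
grip_width: -0.0001
```

```bash
python3 go.py .433 -.251 .20 186.2
```

```text
t 13.02 pos [ 0.4839 -0.0634  0.2616] shift [  72.0747 -180.5551   61.5762]
turn [-0.0434  0.1398  0.3396]
```

Emit:
{"op": "arm_command", "data": {
  "rows": "1 14 -36 0 0 0 0;1 14 -36 0 0 0 0;1 14 -36 0 0 0 0;1 15 -36 15 0 0 0;1 15 -36 25 0 0 0"
}}

```text
time_s: 13.43
position: [0.433, -0.2498, 0.2241]
tool_rot: [[-0.994, -0.11, 0.003], [-0.11, 0.994, -0.003], [-0.003, -0.004, -1.0]]
ft_force: [0.8, -0.8, 0.1]
grip_width: -0.0002
```

Emit:
{"op": "arm_command", "data": {
  "rows": "1 0 0 20 0 0 0;1 0 0 0 0 0 0;1 0 0 0 0 0 0;1 0 0 0 0 0 0"
}}

```text
time_s: 13.77
position: [0.4338, -0.2468, 0.2041]
tool_rot: [[-0.994, -0.112, 0.001], [-0.112, 0.994, -0.001], [-0.001, -0.001, -1.0]]
ft_force: [0.7, 0.2, -0.6]
grip_width: -0.0002
```

```bash
python3 go.py .433 -.251 .045 186.2
```

```text
t 13.77 pos [ 0.4338 -0.2468  0.2041] shift [  1.4631  -3.9612 159.0538]
turn [-0.06    0.0602  0.2213]
```

Emit:
{"op": "arm_command", "data": {
  "rows": "1 1 -4 20 0 0 0;1 0 0 30 0 0 0;1 0 0 30 0 0 0;1 0 0 25 0 0 0;1 0 0 15 0 0 0"
}}

```text
time_s: 14.18
position: [0.4331, -0.2502, 0.082]
tool_rot: [[-0.994, -0.113, -0.0], [-0.113, 0.994, 0.0], [0.0, 0.0, -1.0]]
ft_force: [-0.9, -0.0, 0.3]
grip_width: 0.0002
```

Emit:
{"op": "arm_command", "data": {
  "rows": "1 0 0 12 0 0 0;1 0 0 10 0 0 0;1 0 0 8 0 0 0;1 0 0 5 0 0 0;1 0 0 3 0 0 0"
}}

```text
time_s: 14.6
position: [0.4333, -0.2511, 0.0451]
tool_rot: [[-0.994, -0.112, 0.001], [-0.112, 0.994, -0.001], [-0.001, -0.001, -1.0]]
ft_force: [-0.3, -1.2, 0.3]
grip_width: -0.0001
```

Emit:
{"op": "arm_command", "data": {
  "rows": "1 0 0 0 0 0 0;1 0 0 0 0 0 0;1 0 0 0 0 0 0;1 0 0 0 0 0 0;1 0 0 0 0 0 0"
}}

```text
time_s: 15.02
position: [0.4328, -0.2514, 0.0452]
tool_rot: [[-0.994, -0.111, 0.0], [-0.111, 0.994, -0.0], [-0.0, -0.001, -1.0]]
ft_force: [-0.6, -0.6, 0.7]
grip_width: 0.0003
```

```bash
python3 go.py .433 -.251 .045 186.2; python3 - <<'E'
from h import *
s=eyes.get_image("scene")[:,:,::-1]
cv2.imwrite("pics/l.png",cv2.resize(s[250:370,310:470],None,fx=4,fy=4,interpolation=cv2.INTER_CUBIC))
E
```

```text
t 15.02 pos [ 0.4328 -0.2514  0.0452] shift [-0.2737  0.4204  0.2115]
turn [-0.0294  0.0238  0.1557]
```

View pics/l.png

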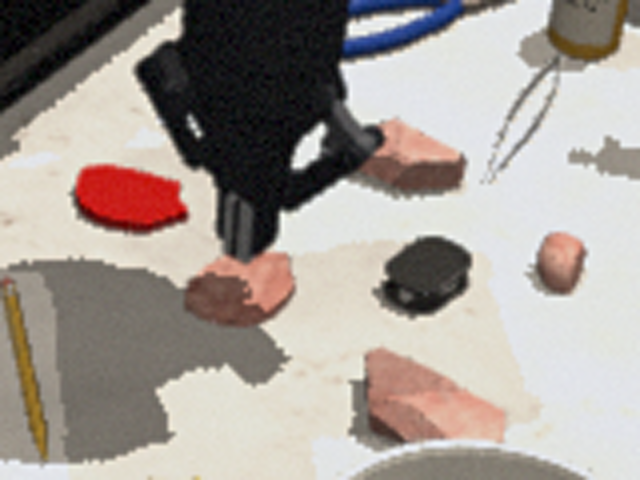

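The tips (crop (243,255)) hover above the slab's centre (crop (242,287)), a ≈2 cm gap, all stones undisturbed. Holding, then handing in after rising clear.

Emit:
{"op": "arm_command", "data": {
  "rows": "1 0 0 0 0 0 0;1 0 0 0 0 0 0;1 0 0 0 0 0 0;1 0 0 0 0 0 0;1 0 0 0 0 0 0"
}}

```text
time_s: 15.48
position: [0.4327, -0.2513, 0.0449]
tool_rot: [[-0.994, -0.111, -0.0], [-0.111, 0.994, -0.0], [0.0, 0.0, -1.0]]
ft_force: [-0.2, -0.4, -1.0]
grip_width: -0.0
```

Emit:
{"op": "arm_command", "data": {
  "rows": "1 0 0 0 0 0 0;1 0 0 0 0 0 0;1 0 0 0 0 0 0;1 0 0 0 0 0 0;1 0 0 0 0 0 0"
}}

```text
time_s: 15.9
position: [0.4327, -0.2513, 0.0449]
tool_rot: [[-0.994, -0.111, -0.0], [-0.111, 0.994, 0.0], [0.0, 0.0, -1.0]]
ft_force: [-0.2, -0.8, 0.8]
grip_width: 0.0002
```

Emit:
{"op": "arm_command", "data": {
  "rows": "1 0 0 0 0 0 0;1 0 0 0 0 0 0;1 0 0 0 0 0 0;1 0 0 0 0 0 0;1 0 0 0 0 0 0"
}}

```text
time_s: 16.32
position: [0.4327, -0.2513, 0.0449]
tool_rot: [[-0.994, -0.111, -0.0], [-0.111, 0.994, -0.0], [0.0, -0.0, -1.0]]
ft_force: [0.0, -0.1, -0.7]
grip_width: -0.0
```

Emit:
{"op": "arm_command", "data": {
  "rows": "1 0 0 0 0 0 0;1 0 0 0 0 0 0;1 0 0 0 0 0 0;1 0 0 0 0 0 0;1 0 0 0 0 0 0"
}}

```text
time_s: 16.73
position: [0.4327, -0.2513, 0.0449]
tool_rot: [[-0.994, -0.111, 0.0], [-0.111, 0.994, -0.0], [-0.0, -0.0, -1.0]]
ft_force: [-0.0, 0.7, -0.1]
grip_width: -0.0001
```

Emit:
{"op": "arm_command", "data": {
  "rows": "1 0 0 0 0 0 0;1 0 0 0 0 0 0;1 0 0 0 0 0 0;1 0 0 0 0 0 0;1 0 0 0 0 0 0"
}}

```text
time_s: 17.15
position: [0.4327, -0.2513, 0.0449]
tool_rot: [[-0.994, -0.111, -0.0], [-0.111, 0.994, -0.0], [0.0, -0.0, -1.0]]
ft_force: [0.3, -0.1, 0.7]
grip_width: 0.0002
```

Emit:
{"op": "arm_command", "data": {
  "rows": "1 0 0 0 0 0 0;1 0 0 0 0 0 0;1 0 0 0 0 0 0;1 0 0 0 0 0 0;1 0 0 0 0 0 0"
}}

```text
time_s: 17.57
position: [0.4327, -0.2513, 0.0449]
tool_rot: [[-0.994, -0.111, -0.0], [-0.111, 0.994, -0.0], [0.0, -0.0, -1.0]]
ft_force: [0.3, -0.1, -0.0]
grip_width: -0.0001
```

Emit:
{"op": "arm_command", "data": {
  "rows": "1 0 0 -15 0 0 0;1 0 0 -30 0 0 0;1 0 0 -35 0 0 0;1 0 0 -35 0 0 0;1 0 0 -20 0 0 0"
}}

```text
time_s: 17.98
position: [0.4332, -0.2517, 0.1834]
tool_rot: [[-0.994, -0.111, 0.003], [-0.111, 0.994, -0.003], [-0.003, -0.003, -1.0]]
ft_force: [0.3, 0.0, 0.9]
grip_width: 0.0002
```

Emit:
{"op": "arm_command", "data": {
  "rows": "1 0 0 0 0 0 0;1 0 0 0 0 0 0;1 0 0 0 0 0 0"
}}

```text
time_s: 18.23
position: [0.4323, -0.2509, 0.179]
tool_rot: [[-0.994, -0.111, -0.001], [-0.111, 0.994, 0.001], [0.001, 0.001, -1.0]]
ft_force: [-0.0, -0.5, -0.6]
grip_width: 0.0
```

```bash
python3 - <<'E'
from h import *
s=eyes.get_image("scene");S0=cv2.imread("pics/scene0.png")[:,:,::-1]
print(pink(s,(290,190,30,30))[0],"(home: 298.5 205.2)")
for n,r in(("slab",(350,305,40,30)),("block",(392,275,38,26)),("offcut",(440,303,20,22)),("long",(395,335,45,27))): print(n,pink(S0,r)[0],pink(s,r)[0])
print(readout.observe()["time_s"],readout.observe()["position"],readout.observe()["ft_force"])
print(env.close_job())
E
```

```text
[298.2381 205.5952] (home: 298.5 205.2)
slab [370.0797 321.2545] [370.0987 321.3443]
block [409.7224 288.2271] [410.142  288.5473]
offcut [449.8525 314.5984] [450.0157 314.6693]
long [415.9288 350.1404] [415.8987 350.1797]
18.2833 [ 0.4323 -0.2509  0.1787] [-0.7303 -0.2312 -0.7558]
the job is handed in; nothing more can be done
None
```

I pushed the vice carriage home, pointed at the clamped strip and then at the thin sawn slab, and handed the job in at about 18 s.

- **Carriage:** I pushed it with the closed fingertips until it met a rigid stop; the highest force reading was about 25 N, while pressing to confirm the stop. The pictures then showed its foot flush against the front stop block, and it was still there at the end.
- **Pointing:** I held still for more than 2 s about 2 cm above each stone, at (0.478, -0.015) over the strip and (0.433, -0.251) over the slab. No contact force showed during either hold.
- **Last checks:** The slab, block, long piece and offcut had each moved by less than 0.6 px, so they were undisturbed. The arm ended raised and touching nothing. I did not measure the pencil, loupe or other bench items again.
- **Disagreements:**
  - The height of the clamped strip measured from two views came out 15–18 mm low, because the pink mask included its front face. I used the given jaw height for that point.
  - My first estimate of the carriage travel was about 50 mm, but the pictures and the fingertip position gave about 43–45 mm.

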